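# Clear the stacked loading kit to its places

## Task

Take the stack of loading kit apart and put each piece in the middle of its own place: the cup upright on the saucer, the lens board flat on the cork block and square with it, the small film holder flat in the small tray and the large film holder flat in the large tray, each lying along its tray (either way round). Leave the copper reflector and the brass loupe where they are.

Things in the scene. Friction and masses are not known exactly. Their poses are not given: they have to be found in the camera images.
- holder_large_mid (a point): Centre (half-way up) of the large ebony-black film holder, a flat slab 120 (its x) by 66 (its y) by 16 mm high, z up, with a grey strip across one end; the bottom of the stack, lying on the counter, largely covered by the small holder at the start. Loose, about 0.12 kg.
- holder_small_mid (a point): Centre (half-way up) of the small ebony-black film holder, same build, 88 (x) by 53 (y) by 16 mm high, z up; lies on the large holder, roughly along it. Loose, about 0.07 kg.
- lens_board_mid (a point): Centre (half-way up) of the square walnut lens board, 47 by 47 by 12 mm high, z up, sides along its x and y, brass screws in its corners; lies on the small holder under the cup. Solid (the dark round in its middle is flush). Loose, about 0.04 kg.
- cup_mid (a point): Centre (half-way up) of the white ceramic cup, straight-sided, open at the top, 38 mm across the mouth, 37 at the foot, 42 mm high, 3 mm wall, z up; stands on the lens board, top of the stack. Loose, about 0.06 kg.
- tray_large: Place for the large holder: fixed pale wooden tray, 142 (x) by 90 (y) mm flat bed; origin on the counter under its middle, bed 8 mm above it. A darker lip stands along each of the two short ends (just outside the bed, top 15 mm above the counter); long sides open.
- tray_small: Place for the small holder: the smaller fixed pale wooden tray, bed 110 (x) by 76 (y) mm; origin on the counter under its middle, bed 8 mm above it, the same lips at the short ends, long sides open.
- cork_block: Place for the lens board: fixed square cork block, 72 by 72 mm, flat top 12 mm above the counter, sides along x and y; origin on the counter under its middle.
- saucer: Place for the cup: fixed round white ceramic saucer, 78 mm across; origin on the counter under its middle. Flat floor 6 mm above the counter out to 33 mm from the middle, round rim 10 mm above the counter.
- reflector: Bystander: loose copper flash reflector, an open dish 84 mm across and 34 mm high; origin at the centre of its underside.
- loupe: Bystander: loose brass loupe standing on end, 42 mm across and 42 mm high; origin at the centre of its underside.
There are look-alikes about, which are no part of the job. What is shaped like the part that bears holder_small_mid but blue, green or pink is not meant.

How it is judged (in metres and radians):
At the end, for the whole second after the job is handed in: All four rest level (0.08 rad) and seated on their own places (height within 4 mm), centred within 12 mm (lens board 14 mm); holders along their trays within 0.21 rad either way round, the board square with its block within 0.26 rad (horizontal distance between holder_large_mid and tray_large below 0.012 m and z of holder_large_mid in the frame of tray_large between 0.012 and 0.02 m and angle between each of holder_large_mid, holder_small_mid, lens_board_mid, cup_mid's own z axis and vertical below 0.08 rad and linear speed of each of holder_large, holder_small, lens_board, cup below 0.02 m/s and angle between the x axis of holder_large_mid and the x axis of tray_large, either way round below 0.21 rad and horizontal distance between holder_small_mid and tray_small below 0.012 m and z of holder_small_mid in the frame of tray_small between 0.012 and 0.02 m and angle between the x axis of holder_small_mid and the x axis of tray_small, either way round below 0.21 rad and horizontal distance between lens_board_mid and cork_block below 0.014 m and z of lens_board_mid in the frame of cork_block between 0.014 and 0.022 m and (angle between the x axis of lens_board_mid and the x axis of cork_block, either way round below 0.26 rad or angle between the x axis of lens_board_mid and the y axis of cork_block, either way round below 0.26 rad) and horizontal distance between cup_mid and saucer below 0.012 m and z of cup_mid in the frame of saucer between 0.023 and 0.031 m); the robot touches nothing.
It fails at once if the reflector is shifted by more than 25 mm or tipped over (distance of reflector from where it was at the start of the episode above 0.025 m or angle between reflector's own z axis and vertical above 0.5 rad).
It fails at once if the loupe is shifted by more than 25 mm or tipped over (distance of loupe from where it was at the start of the episode above 0.025 m or angle between loupe's own z axis and vertical above 0.5 rad).
It also fails if it takes over 125 s, if anything falls off the work surface, if the arm or the gripper's body presses on something with over 40 N, if the wrist force passes 120 N, or if a joint passes its speed limit or range.

## Robot

A 6-joint arm with a two-finger parallel gripper is mounted at the origin on the work surface. World frame = base frame: x ahead of the robot, y to its left, z up, the work surface at z = 0. Lengths are in m, angles in degrees, forces in N, time in s.
With the tool pointing down it reaches from about 0.4 to 0.825 m from the base axis. Payload 7 kg.
Tool frame: the origin (TCP) lies at the very end of the fingers, on their centre line; the grasp point (between the pads) lies 19 mm behind it (r.hold_point_z is the distance from the TCP to the grasp point, in m); z points along the fingers, y is the line along which they close (so a half turn about z gives the same grasp; the last joint's range is limited). The gripper opens to 88 mm and grips with 3 to 60 N. Pads are 19 mm wide; open, the fingers measure 130 mm over their backs; the gripper's body (78 mm by 193 mm) begins 47 mm behind the grasp point.
Start: joints at [-48.925, 20.546, 0.682, 0, -70.136, -16.507], TCP at [0.281, -0.614, 0.227] pointing down, gripper open.
Joint ranges: [-176.03, 176.03], [-82.01, 121.73], [-58.28, 71.71], [-173.87, 95.51], [-174.79, -0.11], [-173.66, 173.66]. Speed limits (degrees/s): [136.94, 136.94, 172.46, 180, 180, 180].

## Interface

Orientations are given as [roll, pitch, yaw] about the fixed x, y, z axes, in that order (R = Rz(yaw) Ry(pitch) Rx(roll)).
In Python, from plant import telemetry, vision, workorder, r gives the robot as it stands.
- The arm moves only by the tool move_arm, never from a script. Its argument "plan" is a list of rows, each a list of 7 numbers: the opening, from -1 (shut) to 1 (fully open), so that 0 is half open, then the shift along the world's x, y, z in m, then the turn, a rotation vector about the world's x, y, z in degrees. In form: [[fingers, dx, dy, dz, ax, ay, az], ...]. A call has 1 to 20 rows; each row shifts and turns the commanded pose from where the row before left it; what a row does not reach is not made up. A row lasts 1/8 s, in which the tool goes at most 62.5 mm and 10.7 degrees, less where a joint would pass 70% of its speed; a pose out of reach is approached as far as the arm can. A call is refused whole if a number of a shift passes 0.0625 or a number of a turn 10.7, either way. A call with a gripper value outside its range is refused whole. The fingers move at their own pace and stop on an object; "force" is the grip in N (left out, the last holds). Time passes only in rows, so rows that do not move let the fingers close. It gives the time, the measured TCP pose, the force, the opening and the grip force at its end, in the units of the state.
- telemetry.get_state(): the state, without advancing time (a new reading comes with each control period).
- vision.capture(name): name is "side" or "top" or "wrist"; returns a dict with "img" (400x640x3 uint8, red, green, blue), "depth" (400x640 float32, m along the optical axis (not along the pixel's ray), 0 where there is no reading), "intrinsics" (3x3 intrinsics, pixels), "R" (3x3) and "t" (3): a world point X has camera coordinates R X + t. Camera axes: x right, y down, z forward; pixel columns grow to the right and rows downward; lengths in m; the calibration is good to about 2 mm. A picture is of the moment at which its call begins.
- workorder.close_job(): hands the job in; it is judged then, once.
The state is a dict: "time_s": time; "joints": joint angles; "qd": joint speeds; "joint_torque": joint torques, N m; "tcp_pos": TCP position; "eef_rot": TCP orientation; "contact_force": force on the tool from outside, world axes, zero at the start; "moment": the same for the moment, N m; "gripper_width": finger opening in m; "gripper_force": force on a finger pad.
Only numpy, scipy, OpenCV 4.12 (cv2) and the standard library are available. Lean on these libraries where they do the work, as an engineer would, in place of code of your own. Each camera call takes 0.05 s, during which the arm holds its last target. There are 200 camera calls.

## Working session

There is one attempt and no reset: what is moved stays moved. The work goes in short steps, Python scripts to look and compute and a tool call to move; the robot and the scene stay as the last step left them, time stands still between calls to the robot, and variables do not carry over. Pictures are saved under pics/ and viewed, at most 14 in all, crops included, and the job is handed in when it is done.

Besides the shell and the picture viewer there is one more tool, called after ">>>" as name([rows], argument=value, ...), one row to a line, values as JSON. move_arm: Moves the arm, as the interface text tells. Its arguments: {"type":"object","properties":{"plan":{"type":"array"},"force":{"type":"number"}},"required":["plan"]}

```bash
mkdir -p pics; cat > h.py <<'E'
import numpy as np, cv2
from plant import telemetry, vision, workorder, r
def cap(n):
    d=vision.capture(n); K,R,t=[np.array(d[k],float) for k in("intrinsics","R","t")]
    z=d["depth"]; v,u=np.mgrid[:400,:640]
    c=np.stack([(u-K[0,2])/K[0,0]*z,(v-K[1,2])/K[1,1]*z,z],-1)
    P=(c-t.ravel())@R; P[z==0]=np.nan
    return d["img"],P
def save(n,im,s=1,crop=None):
    if crop: a,b,c,d=crop; im=im[b:d,a:c]
    im=cv2.resize(im,None,fx=s,fy=s,interpolation=cv2.INTER_CUBIC)
    cv2.imwrite(f"pics/{n}.png",im[...,::-1])
E
python3 - <<'E'
from h import *
for n in("top","side"):
    im,P=cap(n); save(n+"0",im,1.25); np.savez(n+"0.npz",im=im,P=P)
print(telemetry.get_state())
E
```

```text
{'time_s': 0.1, 'joints': array([-4.89234164e+01,  2.05875397e+01,  6.39080187e-01, -1.73605883e-02,
       -7.01354960e+01, -1.65052342e+01]), 'qd': array([-0.04481637, -0.15197828,  0.33766772,  0.0950556 , -0.11101837,
       -0.01703465]), 'joint_torque': array([-3.45250646e-04, -5.84164166e+01,  2.93753833e+01,  7.01537892e+00,
        1.01858441e-02, -6.53002576e-05]), 'tcp_pos': array([ 0.28045818, -0.61349981,  0.22571564]), 'eef_rot': array([ 1.79914867e+02, -8.20572655e-03, -1.55434556e+02]), 'contact_force': array([-0.10596789,  1.25333625, -0.05676716]), 'moment': array([ 0.01960549,  0.00944192, -0.06389177]), 'gripper_force': 0.0, 'gripper_width': 0.08742266385780939}
```

View pics/top0.png

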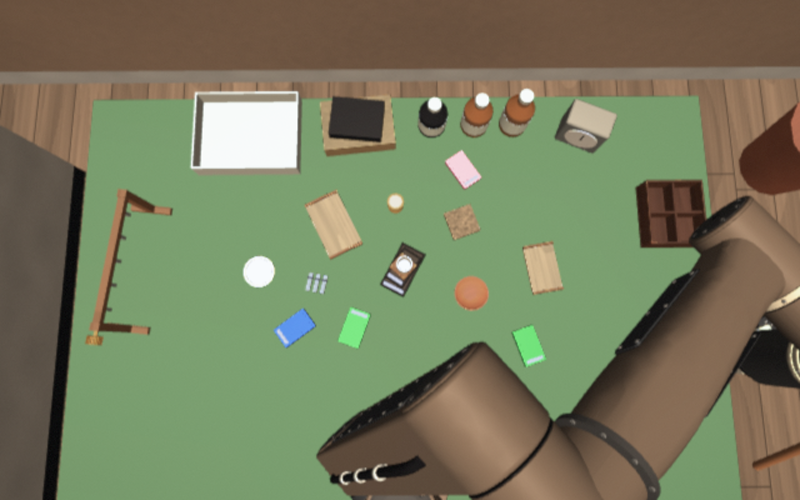

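View pics/side0.png

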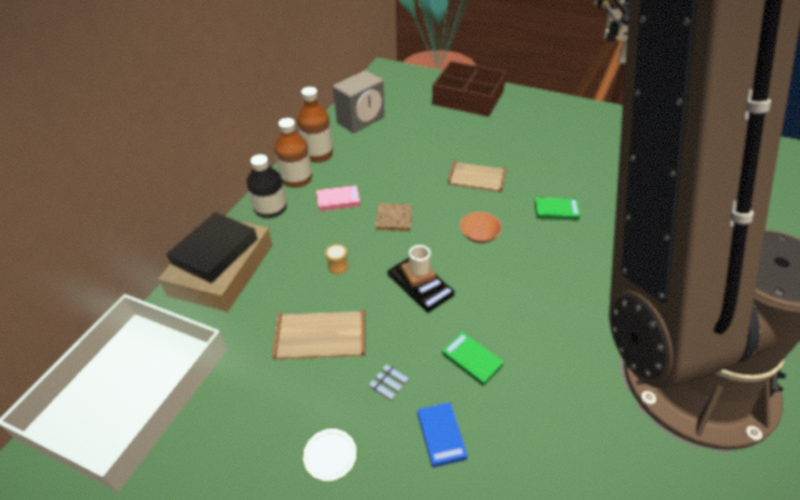

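The top picture shows the stack at (403,268) and the places around it: large tray (333,224), small tray (542,267), cork (462,222) and saucer (259,271). The reflector is at (471,293) and the loupe at (395,202). The blue (295,328), green (354,327; 529,345) and pink (463,169) slabs are look-alikes, and so is the black slab on the box at (357,118). The only black pair with grey strips, carrying board and cup, is the stack at (403,268). I'll confirm it in a crop and measure it.

```bash
python3 - <<'E'
from h import *
D=np.load("top0.npz"); im,P=D["im"],D["P"]
save("crop0",im,6,(270,140,400,240))
def rep(n,u,v,w,zlo,zhi):
    u,v=int(u/1.25),int(v/1.25)
    Q=P[v-w:v+w,u-w:u+w]; m=((Q[...,2]>zlo)&(Q[...,2]<zhi)).astype(np.uint8)
    k,l,st,c=cv2.connectedComponentsWithStats(m)
    j=1+np.argmax(st[1:,4]); q=Q[l==j]
    rc=cv2.minAreaRect((q[:,:2]*1000).astype(np.float32))
    print(n,"mean",q.mean(0).round(4),"rect",np.round(rc[0],1),np.round(rc[1],1),round(rc[2],1),"zmed",round(np.median(q[:,2]),4),len(q))
rep("trayL",333,224,34,.004,.03)
rep("trayS",542,267,28,.004,.03)
rep("cork",462,222,22,.006,.03)
rep("saucer",259,271,22,.003,.03)
rep("refl",471,293,22,.01,.06)
rep("loupe",395,202,14,.02,.06)
rep("bigH",403,268,30,.008,.024)
rep("smallH",403,268,30,.026,.037)
rep("board",403,268,20,.039,.052)
rep("cup",403,268,20,.07,.12)
rep("blue",295,328,25,.005,.03)
rep("green",354,327,25,.005,.03)
E
```

```text
trayL mean [0.6068 0.1606 0.0094] rect [610.8 156.4] [166.6 111.5] 24.8 zmed 0.0091 1366
trayS mean [ 0.4904 -0.3599  0.0098] rect [ 488.8 -358.5] [137.2  95.7] 8.7 zmed 0.0093 982
cork mean [ 0.6096 -0.1629  0.013 ] rect [ 610.7 -164.5] [78.1 76. ] 19.6 zmed 0.013 521
saucer mean [0.4867 0.3435 0.0078] rect [481.2 338.7] [105.6  88.8] 19.8 zmed 0.0075 530
refl mean [ 0.4293 -0.1804  0.0238] rect [ 427.1 -178.3] [79.5 79.5] 89.5 zmed 0.0234 442
loupe mean [0.6542 0.004  0.0429] rect [655.4   4.2] [37.1 41.9] 89.3 zmed 0.0431 145
bigH mean [ 0.4803 -0.012   0.017 ] rect [490. -13.] [ 66.2 120.3] 61.7 zmed 0.0169 321
smallH mean [ 0.4903 -0.0139  0.0328] rect [494.8 -14.7] [53.1 92. ] 55.5 zmed 0.033 229
board mean [ 0.4887 -0.0091  0.0449] rect [493.5 -12.7] [46.9 46.3] 46.6 zmed 0.0446 101
cup mean [ 0.4935 -0.0149  0.0837] rect [492.6 -15.5] [35.5 35.4] 45.7 zmed 0.0851 53
blue mean [0.3495 0.2499 0.017 ] rect [351.6 250.3] [60.4 92.4] 34.8 zmed 0.0171 544
green mean [0.3484 0.1061 0.0171] rect [350.9 109.8] [66.5 94.8] 72.2 zmed 0.0175 532
```

View pics/crop0.png

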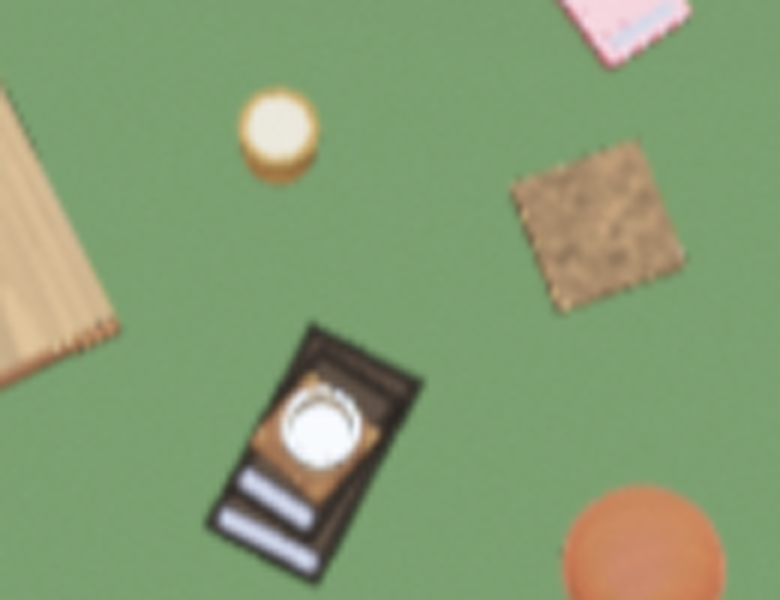

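The crop confirms it: the black holders (crop (315,450)) carry the walnut board at (318,437) and the white cup at (322,427). Grey strips lie at the lower-left end. I'll refine the poses using colour masks on known height planes.

```bash
cat >> h.py <<'E'
def plane(P,C,z):  # slide points along camera rays to height z
    s=(z-C[2])/(P[...,2]-C[2]); return C+(P-C)*s[...,None]
def rect(q):
    c,(w,h),a=cv2.minAreaRect((q[:,:2]*1000).astype(np.float32))
    b=cv2.boxPoints((c,(w,h),a)); e=b[1]-b[0]; f=b[2]-b[1]
    l=e if np.hypot(*e)>np.hypot(*f) else f
    return np.round(c,1),np.round(sorted((w,h)),1),round(np.degrees(np.arctan2(l[1],l[0]))%180,1)
E
python3 - <<'E'
from h import *
d=vision.capture("top"); C=-np.array(d["R"]).T@np.array(d["t"]).ravel(); print("cam",C, d["intrinsics"][0])
D=np.load("top0.npz"); im,P=D["im"].astype(int),D["P"]
ng=((im[...,1]-im[...,0])<12)
def rep(n,u,v,w,z,zt=.003):
    u,v=int(u/1.25),int(v/1.25); s=np.s_[v-w:v+w,u-w:u+w]
    m=(ng[s]&(P[s][...,2]>zt)).astype(np.uint8); k,l,st,c=cv2.connectedComponentsWithStats(m)
    j=1+np.argmax(st[1:,4]); q=plane(P[s],C,z)[l==j]; print(n,"mean",(q.mean(0)*1000).round(1),*rect(q),len(q))
rep("trayL",333,224,34,.008);rep("trayS",542,267,28,.008);rep("cork",462,222,22,.012);rep("saucer",259,271,22,.010)
rep("refl",471,293,20,.034)
rep("bigH",403,268,32,.016);rep("small",403,268,24,.032,.026);rep("board",403,268,20,.044,.038);rep("cup",403,268,20,.086,.065)
D=np.load("side0.npz"); im,P=D["im"].astype(int),D["P"]
d=vision.capture("side"); C=-np.array(d["R"]).T@np.array(d["t"]).ravel(); ng=((im[...,1]-im[...,0])<12)
print("side",C)
rep("trayL",320,334,50,.008);rep("trayS",477,176,30,.008);rep("cork",394,217,22,.012);rep("saucer",330,454,35,.010)
rep("cup",419,255,20,.086,.06)
E
```

```text
cam [ 3.09191426e-01 -3.26837153e-04  1.33286532e+00] [430.69101099   0.         320.38486421]
trayL mean [606.3 161.1   8. ] [606.  161.6] [ 90.9 159.1] 25.4 1366
trayS mean [ 490.7 -360.5    8. ] [ 491.1 -360.3] [ 79.1 125.2] 9.2 969
cork mean [ 608.9 -162.6   12. ] [ 608.2 -162.9] [72.5 74.3] 19.7 520
saucer mean [487.4 342.9  10. ] [487.3 343.5] [73.1 74.1] 45.6 437
refl mean [ 427.2 -178.    34. ] [ 428.  -178.1] [80.6 81.8] 62.5 576
bigH mean [488.  -12.3  16. ] [488.1 -11.8] [ 64.8 116.8] 152.5 780
small mean [493.1 -13.5  32. ] [494.5 -14.1] [53.7 91.3] 144.9 498
board mean [494.2 -13.4  44. ] [495.4 -14.8] [47.4 51.5] 139.3 248
cup mean [493.  -15.4  86. ] [492.4 -15.3] [35.3 35.5] 134.7 58
side [0.24355742 0.62504014 0.79785904]
trayL mean [607.3 166.2   8. ] [608.  164.3] [ 97.8 155.7] 26.0 2531
trayS mean [ 492.8 -354.9    8. ] [ 493.6 -355.8] [ 91.8 122.6] 10.3 781
cork mean [ 609.6 -155.2   12. ] [ 609.6 -155.8] [71.6 80.9] 109.6 565
saucer mean [487.7 348.1  10. ] [488.5 347.3] [72.9 73.8] 70.5 1264
cup mean [ 4.892e+02 -1.000e-01  8.600e+01] [489.4  -0.6] [35.1 54.2] 112.7 241
```

>>> move_arm([
  [1,0.015,0.0428,-0.002,0,0,0],
  [1,0.015,0.0428,-0.002,0,0,0],
  [1,0.015,0.0428,-0.002,0,0,0],
  [1,0.015,0.0428,-0.002,0,0,0],
  [1,0.015,0.0428,-0.002,0,0,0],
  [1,0.015,0.0428,-0.002,0,0,0],
  [1,0.015,0.0428,-0.002,0,0,0],
  [1,0.015,0.0428,-0.002,0,0,0],
  [1,0.015,0.0428,-0.002,0,0,0],
  [1,0.015,0.0428,-0.002,0,0,0],
  [1,0.015,0.0428,-0.002,0,0,0],
  [1,0.015,0.0428,-0.002,0,0,0],
  [1,0.015,0.0428,-0.002,0,0,0],
  [1,0.016,0.0428,-0.002,0,0,0],
  [1,0,0,0,0,0,0],
  [1,0,0,0,0,0,0],
])

```text
time_s: 2.2
tcp_pos: [0.4913, -0.0147, 0.1983]
eef_rot: [180.0, -0.0, -155.4]
contact_force: [0.2, 0.0, -0.5]
gripper_width: 0.0873
gripper_force: 0.0
```

```bash
python3 - <<'E'
from h import *
im,P=cap("wrist"); save("w0",im,1); np.savez("w0.npz",im=im,P=P)
m=(P[...,2]>.075)&(P[...,2]<.095)&(np.hypot(P[...,0]-.493,P[...,1]+.015)<.04)
q=P[m]; print(len(q), q.mean(0) if len(q) else 0, rect(q) if len(q) else 0)
E
```

```text
655 [ 0.49309312 -0.01264806  0.08315253] (array([492.9, -12.7]), array([37.1, 37.1]), np.float32(26.5))
```

View pics/w0.png

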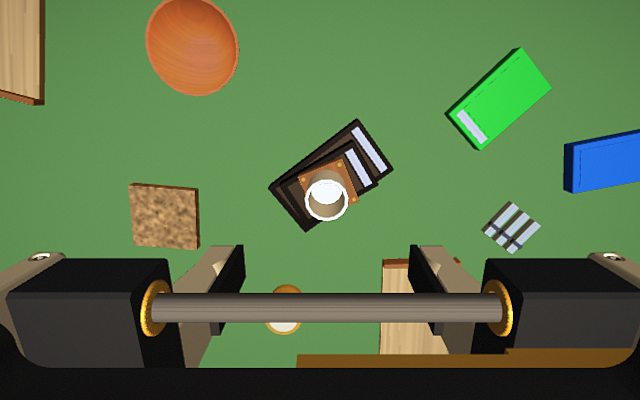

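The wrist view shows the cup rim at (326,200), board at (328,180), small holder strip at (358,168) and large holder strip at (368,150). The cup sits close to the TCP, so I'll descend and grip it.

>>> move_arm([
  [1,0.0015,0.001,-0.04,0,0,0],
  [1,0,0,-0.04,0,0,0],
  [1,0,0,-0.03,0,0,0],
  [1,0,0,-0.02,0,0,0],
  [1,0,0,-0.011,0,0,0],
  [1,0,0,0,0,0,0],
  [1,0,0,0,0,0,0],
  [-1,0,0,0,0,0,0],
  [-1,0,0,0,0,0,0],
  [-1,0,0,0,0,0,0],
  [-1,0,0,0,0,0,0],
  [-1,0,0,0,0,0,0],
  [-1,0,0,0,0,0,0],
  [-1,0,0,0,0,0,0],
  [-1,0,0,0,0,0,0],
], force=10)

```text
time_s: 4.12
tcp_pos: [0.4931, -0.0137, 0.0575]
eef_rot: [180.0, -0.0, -155.4]
contact_force: [0.1, 0.1, -0.1]
gripper_width: 0.0369
gripper_force: 10.0
```

>>> move_arm([
  [-1,0,0,0.02,0,0,0],
  [-1,0,0,0.03,0,0,0],
  [-1,0,0,0.03,0,0,0],
  [-1,0,0.03,0.02,0,0,0],
  [-1,-0.001,0.05,0,0,0,0],
  [-1,-0.001,0.05,0,0,0,0],
  [-1,-0.001,0.05,0,0,0,0],
  [-1,-0.001,0.05,0,0,0,0],
  [-1,-0.001,0.05,0,0,0,0],
  [-1,-0.001,0.05,0,0,0,0],
  [-1,0,0.027,0,0,0,0],
  [-1,0,0,0,0,0,0],
  [-1,0,0,0,0,0,0],
  [-1,0,0,0,0,0,0],
])

```text
time_s: 5.88
tcp_pos: [0.4872, 0.3422, 0.1577]
eef_rot: [-180.0, -0.0, -155.5]
contact_force: [-0.6, 0.4, 0.2]
gripper_width: 0.0366
gripper_force: 10.0
```

```bash
python3 - <<'E'
from h import *
im,P=cap("wrist"); save("w1",im,1); np.savez("w1.npz",im=im,P=P)
i=im.astype(int); m=(i.min(-1)>150)&(np.hypot(P[...,0]-.487,P[...,1]-.343)<.06)&(P[...,2]<.02)
q=P[m]; print(len(q)); c,rr=cv2.minEnclosingCircle((q[:,:2]*1000).astype(np.float32)); print(c,rr)
t,PT=cap("top"); np.savez("top1.npz",im=t,P=PT)
n=(t.astype(int)[...,1]-t[...,0]<12)&(np.hypot(PT[...,0]-.493,PT[...,1]+.014)<.09)
C=np.array([.30919,-.00033,1.33287])
for nm,lo,hi,z in(("big",.004,.03,.016),("small",.026,.036,.032),("board",.038,.06,.044)):
    mm=n&(PT[...,2]>lo)
    print(nm,*rect(plane(PT,C,z)[mm]), rect(PT[mm]))
E
```

```text
4630
(488.0812072753906, 346.5077209472656) 38.72259521484375
big [488.1 -11.8] [ 64.9 116.8] 152.5 (array([488.4, -11.7]), array([ 65.2, 116.6]), np.float32(152.1))
small [493.2 -13.1] [53.6 88. ] 145.0 (array([493.3, -13.5]), array([53.2, 88.1]), np.float32(145.6))
board [491.5 -11.2] [51.9 79.4] 148.6 (array([491.9, -11.8]), array([51. , 79.6]), np.float32(148.4))
```

View pics/w1.png

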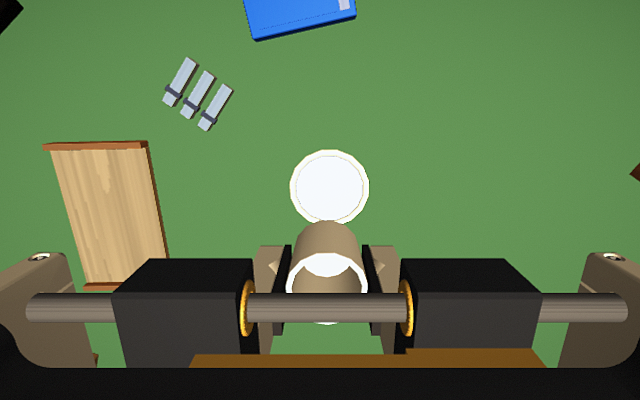

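The saucer is at wrist pixel (329,188) and the held cup at (327,270), upright. The wrist and top estimates of the saucer differ by about 3 mm, so I'll use the mean.

>>> move_arm([
  [-1,0,0.0025,-0.04,0,0,0],
  [-1,0,0,-0.04,0,0,0],
  [-1,0,0,-0.03,0,0,0],
  [-1,0,0,-0.015,0,0,0],
  [-1,0,0,-0.008,0,0,0],
  [-1,0,0,-0.005,0,0,0],
  [-1,0,0,0,0,0,0],
  [-1,0,0,0,0,0,0],
  [-1,0,0,0,0,0,0],
])

```text
time_s: 7.1
tcp_pos: [0.4873, 0.3461, 0.0201]
eef_rot: [180.0, 0.1, -155.4]
contact_force: [-0.0, 0.3, 0.0]
gripper_width: 0.0365
gripper_force: 10.0
```

>>> move_arm([
  [0.3,0,0,0,0,0,0],
  [0.3,0,0,0,0,0,0],
  [0.3,0,0,0,0,0,0],
  [0.3,0,0,0,0,0,0],
  [0.3,0,0,0.03,0,0,0],
  [0.3,0,0,0.04,0,0,0],
  [0.3,0,0,0.05,0,0,0],
  [1,0,0,0.06,0,0,0],
  [1,0,-0.045,0,0,0,2.7],
  [1,0,-0.045,0,0,0,2.7],
  [1,0,-0.045,0,0,0,2.7],
  [1,0,-0.045,0,0,0,2.7],
  [1,0.0015,-0.045,0,0,0,2.7],
  [1,0.0015,-0.045,0,0,0,2.7],
  [1,0.0015,-0.045,0,0,0,2.7],
  [1,0.0015,-0.045,0,0,0,2.7],
  [1,0,0,0,0,0,0],
  [1,0,0,0,0,0,0],
  [1,0,0,0,0,0,0],
])

```text
time_s: 9.48
tcp_pos: [0.4932, -0.0134, 0.1996]
eef_rot: [180.0, 0.0, -133.8]
contact_force: [-0.3, 0.3, 0.2]
gripper_width: 0.088
gripper_force: 0.0
```

```bash
cat >> h.py <<'E'
def stack(P,img,specs,R=.1,c=(.493,-.014)):
    n=(img.astype(int)[...,1]-img[...,0]<12)&(np.hypot(P[...,0]-c[0],P[...,1]-c[1])<R)
    for nm,lo,hi in specs:
        m=n&(P[...,2]>lo)&(P[...,2]<hi); m=cv2.morphologyEx(m.astype(np.uint8),cv2.MORPH_OPEN,np.ones((3,3)))
        k,l,st,_=cv2.connectedComponentsWithStats(m); q=P[l==1+np.argmax(st[1:,4])]
        print(nm,*rect(q),"n",len(q),"z",np.median(q[:,2]).round(4))
E
python3 - <<'E'
from h import *
S=(("big",.011,.06),("small",.027,.06),("board",.039,.06))
im,P=cap("wrist"); save("w2",im,1); stack(P,im,S)
t,PT=cap("top"); stack(PT,t,S,.08); np.savez("top2.npz",im=t,P=PT); save("t2",t,4,(180,190,330,240))
m=(PT[...,2]>.035)&(PT[...,2]<.07)&(np.hypot(PT[...,0]-.4875,PT[...,1]-.344)<.04)
print("cup",PT[m].mean(0), m.sum(), np.percentile(PT[m][:,2],95))
E
```

```text
big [489.5 -10.6] [ 65.1 119. ] 151.7 n 6801 z 0.0316
small [492.8 -10.3] [53.8 88. ] 145.5 n 4398 z 0.0397
board [493.5 -10.1] [46.8 47.3] 46.7 n 2193 z 0.0436
big [471.5 -23.8] [27.3 98. ] 151.8 n 219 z 0.0233
small [475.9 -23.9] [15.6 68.3] 145.7 n 94 z 0.0392
board [493.3   3.5] [14.1 19.1] 166.8 n 30 z 0.0449<stdin>:6: RuntimeWarning: Mean of empty slice.
  ret = um.true_divide(
Traceback (most recent call last):
IndexError: index -1 is out of bounds for axis 0 with size 0
```

View pics/w2.png

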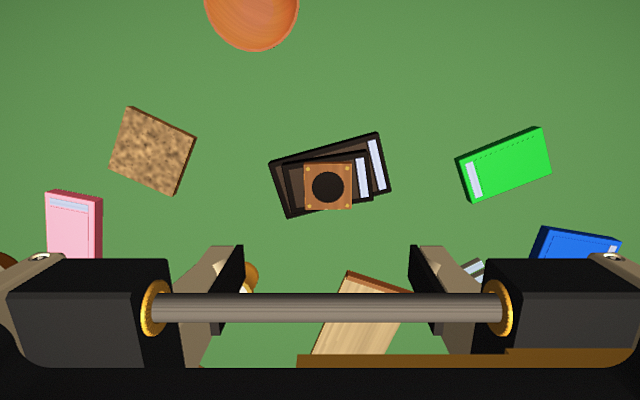

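The wrist view shows the bare board at (327,187), square in view, with the small holder at (330,177) beneath it. The closing line already matches the board's sides (136.2° against 136.7°), so I'll grip it just above the small holder.

>>> move_arm([
  [1,0,0.002,-0.04,0,0,0],
  [1,0,0,-0.04,0,0,0],
  [1,0,0,-0.04,0,0,0],
  [1,0,0,-0.025,0,0,0],
  [1,0,0,-0.015,0,0,0],
  [1,0,0,-0.005,0,0,0],
  [1,0,0,0,0,0,0],
  [1,0,0,0,0,0,0],
  [-1,0,0,0,0,0,0],
  [-1,0,0,0,0,0,0],
  [-1,0,0,0,0,0,0],
  [-1,0,0,0,0,0,0],
  [-1,0,0,0,0,0,0],
  [-1,0,0,0,0,0,0],
  [-1,0,0,0,0,0,0],
], force=12)

```text
time_s: 11.45
tcp_pos: [0.4931, -0.0122, 0.0346]
eef_rot: [180.0, -0.0, -133.8]
contact_force: [-0.4, 0.4, 0.0]
gripper_width: 0.0469
gripper_force: 11.9
```

>>> move_arm([
  [-1,0,0,0.01,0,0,0],
  [-1,0,0,0.03,0,0,0],
  [-1,0,0,0.04,0,0,0],
  [-1,0,0,0.03,0,0,0],
  [-1,0.0116,-0.015,0.01,0,0,-2.65],
  [-1,0.0116,-0.015,0,0,0,-2.65],
  [-1,0.0116,-0.015,0,0,0,-2.65],
  [-1,0.0116,-0.015,0,0,0,-2.65],
  [-1,0.0116,-0.015,0,0,0,-2.65],
  [-1,0.0116,-0.015,0,0,0,-2.65],
  [-1,0.0116,-0.015,0,0,0,-2.65],
  [-1,0.0116,-0.015,0,0,0,-2.65],
  [-1,0.0116,-0.015,0,0,0,-2.65],
  [-1,0.0116,-0.015,0,0,0,-2.65],
  [-1,0,0,0,0,0,0],
  [-1,0,0,0,0,0,0],
])

```text
time_s: 13.45
tcp_pos: [0.6089, -0.1623, 0.1543]
eef_rot: [180.0, -0.0, -160.4]
contact_force: [-0.4, 0.4, -0.8]
gripper_width: 0.047
gripper_force: 11.9
```

```bash
python3 - <<'E'
from h import *
print(telemetry.get_state()["gripper_width"])
im,P=cap("wrist"); stack(P,im,(("cork",.007,.02),),.065,(.609,-.162))
m=(P[...,2]>.13)&(P[...,2]<.19)&(np.hypot(P[...,0]-.609,P[...,1]+.162)<.04)
save("w3",im,1)
t,PT=cap("top"); m=(PT[...,2]>.035)&(PT[...,2]<.07)&(np.hypot(PT[...,0]-.4875,PT[...,1]-.344)<.04)
print("cup",PT[m].mean(0), m.sum(), np.percentile(PT[m][:,2],95))
S=(("big",.011,.06),("small",.027,.06)); stack(PT,t,S,.08)
E
```

```text
0.047026926153030287
cork [ 607.4 -160.9] [67.2 72. ] 109.5 n 5199 z 0.0114
cup [0.48781132 0.34317083 0.0461458 ] 62 0.05238380643620298Traceback (most recent call last):
  File "<stdin>", line 8, in <module>
  File "h.py", line 24, in stack
    k,l,st,_=cv2.connectedComponentsWithStats(m); q=P[l==1+np.argmax(st[1:,4])]
                                                           ~~~~~~~~~^^^^^^^^^^
    return _wrapfunc(a, 'argmax', axis=axis, out=out, **kwds)
    return bound(*args, **kwds)
ValueError: attempt to get argmax of an empty sequence
```

View pics/w3.png

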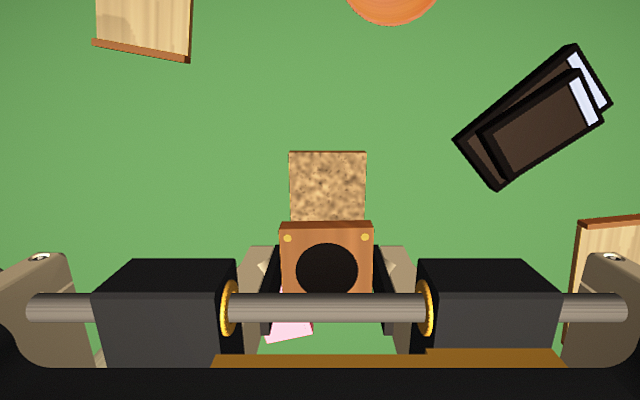

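The board is held level at (327,260), square with the cork at (328,185). The stack is undisturbed at (540,115). I'll lower the board onto the cork.

>>> move_arm([
  [-1,0,0,-0.04,0,0,0],
  [-1,0,0,-0.04,0,0,0],
  [-1,0,0,-0.035,0,0,0],
  [-1,0,0,-0.014,0,0,0],
  [-1,0,0,-0.007,0,0,0],
  [-1,0,0,-0.0034,0,0,0],
  [-1,0,0,0,0,0,0],
  [-1,0,0,0,0,0,0],
  [0.6,0,0,0,0,0,0],
  [0.6,0,0,0,0,0,0],
  [0.6,0,0,0,0,0,0],
  [0.6,0,0,0,0,0,0],
  [0.6,0,0,0.02,0,0,0],
  [0.6,0,0,0.04,0,0,0],
  [0.6,0,0,0.06,0,0,0],
  [1,0,0,0.06,0,0,0],
  [1,0,0,0,0,0,0],
])

```text
time_s: 15.68
tcp_pos: [0.6121, -0.1626, 0.2013]
eef_rot: [-179.8, 0.5, -160.3]
contact_force: [0.3, 0.0, -1.6]
gripper_width: 0.0843
gripper_force: 0.0
```

>>> move_arm([
  [1,-0.0145,0.0188,0,0,0,-6.8],
  [1,-0.0145,0.0188,0,0,0,-6.8],
  [1,-0.0145,0.0188,0,0,0,-6.8],
  [1,-0.0145,0.0188,0,0,0,-6.8],
  [1,-0.0145,0.0188,0,0,0,-6.8],
  [1,-0.0145,0.0188,0,0,0,-6.8],
  [1,-0.0145,0.0188,0,0,0,-6.8],
  [1,-0.0145,0.0188,0,0,0,-6.8],
  [1,0,0,0,0,0,0],
  [1,0,0,0,0,0,0],
  [1,0,0,0,0,0,0],
])

```text
time_s: 17.05
tcp_pos: [0.4934, -0.0122, 0.1949]
eef_rot: [-180.0, -0.0, 145.3]
contact_force: [0.3, -1.1, 0.2]
gripper_width: 0.0879
gripper_force: 0.0
```

```bash
python3 - <<'E'
from h import *
S=(("big",.011,.06),("small",.027,.06))
im,P=cap("wrist"); stack(P,im,S)
t,PT=cap("top"); 
try: stack(PT,t,S,.08)
except Exception as e: print(e)
try: stack(PT,t,(("board",.019,.04),("cork",.006,.04)),.06,(.609,-.162))
except Exception as e: print(e)
s,PS=cap("side"); stack(PS,s,(("board",.019,.04),),.06,(.609,-.162))
E
```

```text
big [489.3 -10.1] [ 64.9 118.9] 151.8 n 6815 z 0.0312
small [493.  -10.6] [53.  88.2] 145.8 n 4458 z 0.0318
big [464.6  -0. ] [63.  63.7] 61.6 n 412 z 0.0302
small [474.5  -0.5] [42.6 53. ] 55.8 n 232 z 0.0333
board [ 610.5 -163.3] [46.7 47. ] 22.0 n 225 z 0.0248
cork [ 609.3 -162.9] [70.9 71.7] 109.2 n 512 z 0.0163
board [ 595.9 -168.1] [10.5 47.4] 113.6 n 52 z 0.0238
```

>>> move_arm([
  [1,0,0.0005,-0.045,0,0,0.4],
  [1,0,0,-0.045,0,0,0],
  [1,0,0,-0.04,0,0,0],
  [1,0,0,-0.025,0,0,0],
  [1,0,0,-0.015,0,0,0],
  [1,0,0,-0.006,0,0,0],
  [1,0,0,0,0,0,0],
  [1,0,0,0,0,0,0],
  [-1,0,0,0,0,0,0],
  [-1,0,0,0,0,0,0],
  [-1,0,0,0,0,0,0],
  [-1,0,0,0,0,0,0],
  [-1,0,0,0,0,0,0],
  [-1,0,0,0,0,0,0],
], force=18)

```text
time_s: 18.95
tcp_pos: [0.4931, -0.0113, 0.0192]
eef_rot: [-180.0, -0.0, 145.7]
contact_force: [-2.6, 0.2, 2.5]
gripper_width: 0.0524
gripper_force: 18.0
```

>>> move_arm([
  [-1,0,0,0.015,0,0,0],
  [-1,0,0,0.03,0,0,0],
  [-1,0,0,0.04,0,0,0],
  [-1,0,0,0.04,0,0,0],
  [-1,0,0,0,0,0,0],
  [-1,-0.0003,-0.0436,0,0,0,5.4],
  [-1,-0.0003,-0.0436,0,0,0,5.4],
  [-1,-0.0003,-0.0436,0,0,0,5.4],
  [-1,-0.0003,-0.0436,0,0,0,5.4],
  [-1,-0.0003,-0.0436,0,0,0,5.4],
  [-1,-0.0003,-0.0436,0,0,0,5.4],
  [-1,-0.0003,-0.0436,0,0,0,5.4],
  [-1,-0.0003,-0.0436,0,0,0,5.4],
  [-1,0,0,0,0,0,0],
  [-1,0,0,0,0,0,0],
])

```text
time_s: 20.82
tcp_pos: [0.49, -0.3598, 0.1429]
eef_rot: [179.9, -0.1, -171.2]
contact_force: [-0.8, 0.1, -0.9]
gripper_width: 0.0528
gripper_force: 18.0
```

```bash
python3 - <<'E'
from h import *
im,P=cap("wrist"); save("w4",im,1); stack(P,im,(("tray",.004,.02),),.1,(.491,-.36))
t,PT=cap("top"); save("t4",t,1.25)
S=(("big",.008,.06),); stack(PT,t,S,.09)
m=(P[...,2]>.12)&(P[...,2]<.175)&(np.hypot(P[...,0]-.491,P[...,1]+.36)<.06)&(im.max(-1)<120)
print(m.sum(), rect(P[m]) if m.sum() else 0)
E
```

```text
tray [ 455.1 -363.9] [48.9 75.9] 99.3 n 4619 z 0.0076
big [488.5 -12.4] [ 63.7 116.4] 151.8 n 764 z 0.0176
13745 (array([ 489.9, -358.8]), array([87.7, 88.4]), np.float32(8.7))
```

View pics/w4.png

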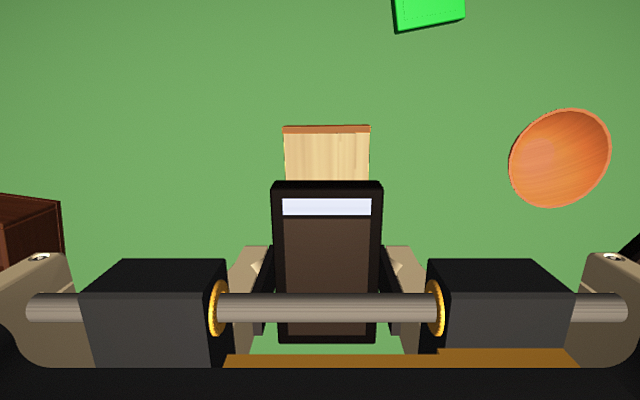

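The small holder is held level at (327,265) and aligned with its tray, whose near end is at (327,128).

>>> move_arm([
  [-1,0.0015,0.0005,-0.04,0,0,0],
  [-1,0,0,-0.04,0,0,0],
  [-1,0,0,-0.03,0,0,0],
  [-1,0,0,-0.012,0,0,0],
  [-1,0,0,-0.006,0,0,0],
  [-1,0,0,-0.0035,0,0,0],
  [-1,0,0,0,0,0,0],
  [-1,0,0,0,0,0,0],
  [0.7,0,0,0,0,0,0],
  [0.7,0,0,0,0,0,0],
  [0.7,0,0,0,0,0,0],
  [0.7,0,0,0,0,0,0],
  [0.7,0,0,0.02,0,0,0],
  [0.7,0,0,0.04,0,0,0],
  [0.7,0,0,0.06,0,0,0],
  [1,0,0,0.06,0,0,0],
  [1,0,0,0,0,0,0],
])

```text
time_s: 23.05
tcp_pos: [0.4949, -0.361, 0.1987]
eef_rot: [-179.7, 0.5, -171.1]
contact_force: [0.4, 0.9, -1.5]
gripper_width: 0.0863
gripper_force: 0.0
```

>>> move_arm([
  [1,-0.0003,0.0436,0,0,0,-4.6],
  [1,-0.0003,0.0436,0,0,0,-4.6],
  [1,-0.0003,0.0436,0,0,0,-4.6],
  [1,-0.0003,0.0436,0,0,0,-4.6],
  [1,-0.0003,0.0436,0,0,0,-4.6],
  [1,-0.0003,0.0436,0,0,0,-4.6],
  [1,-0.0003,0.0436,0,0,0,-4.6],
  [1,-0.0003,0.0436,0,0,0,-4.6],
  [1,0,0,0,0,0,0],
  [1,0,0,0,0,0,0],
  [1,0,0,0,0,0,0],
])

```text
time_s: 24.42
tcp_pos: [0.4897, -0.0115, 0.1924]
eef_rot: [-180.0, -0.0, 152.0]
contact_force: [1.0, -0.8, 0.7]
gripper_width: 0.0877
gripper_force: 0.0
```

```bash
python3 - <<'E'
from h import *
im,P=cap("wrist"); stack(P,im,(("big",.011,.06),))
t,PT=cap("top"); save("t5",t,1.25); stack(PT,t,(("small",.019,.06),("tray",.004,.06)),.09,(.491,-.36))
i=t.astype(int); m=(np.hypot(PT[...,0]-.491,PT[...,1]+.36)<.07)&(i.max(-1)<110); print("dark",rect(PT[m]),m.sum(),np.median(PT[m][:,2]))
E
```

```text
big [488.9 -10. ] [ 64.8 118.1] 151.9 n 6838 z 0.0158
small [ 492.7 -360.5] [54.3 87.8] 7.8 n 484 z 0.0253
tray [ 491.6 -360.7] [ 78.3 122.2] 9.2 n 943 z 0.0208
dark (array([ 496.8, -353.4]), array([66.6, 98. ]), np.float32(8.5)) 438 0.025180203950336898
```

View pics/t5.png

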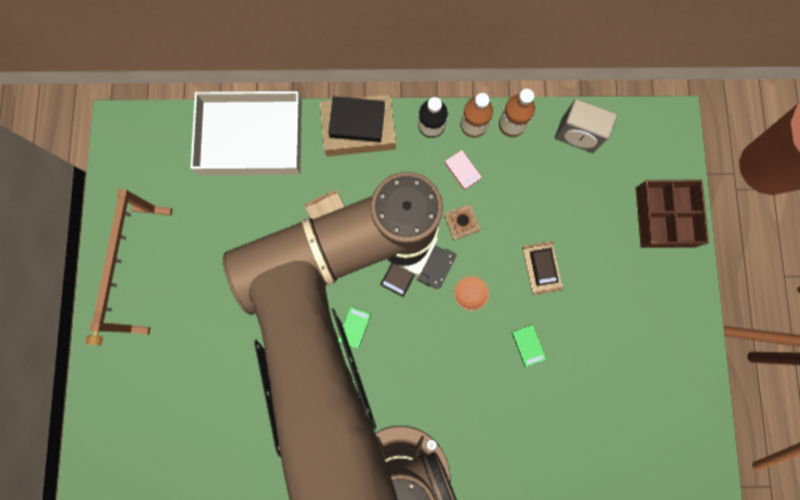

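The top view shows the small holder centred in its tray at (543,267) and the board on the cork at (462,221). Next is the large holder.

>>> move_arm([
  [1,-0.0007,0.0003,-0.045,0,0,0],
  [1,0,0,-0.045,0,0,0],
  [1,0,0,-0.045,0,0,0],
  [1,0,0,-0.03,0,0,0],
  [1,0,0,-0.015,0,0,0],
  [1,0,0,-0.0075,0,0,0],
  [1,0,0,0,0,0,0],
  [1,0,0,0,0,0,0],
  [-1,0,0,0,0,0,0],
  [-1,0,0,0,0,0,0],
  [-1,0,0,0,0,0,0],
  [-1,0,0,0,0,0,0],
  [-1,0,0,0,0,0,0],
  [-1,0,0,0,0,0,0],
], force=25)

```text
time_s: 26.28
tcp_pos: [0.4893, -0.0104, 0.0055]
eef_rot: [180.0, 0.0, 152.1]
contact_force: [-1.7, 0.8, 5.1]
gripper_width: 0.0657
gripper_force: 25.0
```

>>> move_arm([
  [-1,0,0,0.015,0,0,0],
  [-1,0,0,0.03,0,0,0],
  [-1,0,0,0.045,0,0,0],
  [-1,0,0,0.045,0,0,0],
  [-1,0,0,0,0,0,0],
  [-1,0.0147,0.0215,0,0,0,6.7],
  [-1,0.0147,0.0215,0,0,0,6.7],
  [-1,0.0147,0.0215,0,0,0,6.7],
  [-1,0.0147,0.0215,0,0,0,6.7],
  [-1,0.0147,0.0215,0,0,0,6.7],
  [-1,0.0147,0.0215,0,0,0,6.7],
  [-1,0.0147,0.0215,0,0,0,6.7],
  [-1,0.0147,0.0215,0,0,0,6.7],
  [-1,0,0,0,0,0,0],
  [-1,0,0,0,0,0,0],
])

```text
time_s: 28.15
tcp_pos: [0.6058, 0.1611, 0.1387]
eef_rot: [180.0, -0.1, -154.4]
contact_force: [-0.3, 0.2, -2.9]
gripper_width: 0.0658
gripper_force: 25.0
```

```bash
python3 - <<'E'
from h import *
im,P=cap("wrist"); save("w6",im,1); stack(P,im,(("tray",.004,.02),),.11,(.606,.161))
m=(P[...,2]>.13)&(P[...,2]<.16)&(np.hypot(P[...,0]-.606,P[...,1]-.161)<.08)&(im.max(-1)<120)
print(m.sum(), rect(P[m]))
E
```

```text
tray [553. 138.] [35.7 89.9] 115.7 n 4477 z 0.0077
21686 (array([602.7, 160.9]), array([ 75.1, 112. ]), np.float32(25.6))
```

View pics/w6.png

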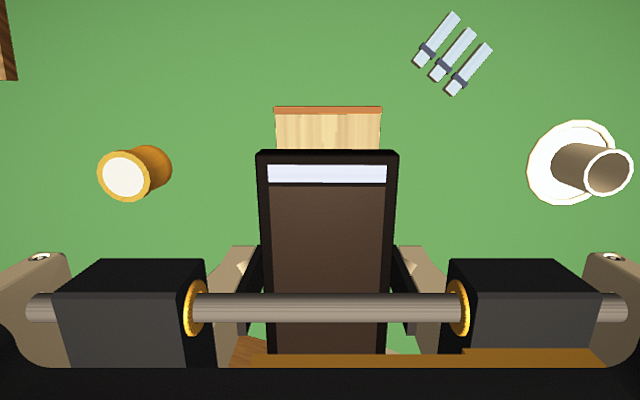

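The large holder is held level at (327,255) and in line with its tray, whose near lip is at (327,108).

>>> move_arm([
  [-1,0.001,0.001,-0.04,0,0,0],
  [-1,0,0,-0.04,0,0,0],
  [-1,0,0,-0.025,0,0,0],
  [-1,0,0,-0.01,0,0,0],
  [-1,0,0,-0.006,0,0,0],
  [-1,0,0,-0.0035,0,0,0],
  [-1,0,0,0,0,0,0],
  [-1,0,0,0,0,0,0],
  [1,0,0,0,0,0,0],
  [1,0,0,0,0,0,0],
  [1,0,0,0,0,0,0],
  [1,0,0,0,0,0,0],
  [1,0,0,0.02,0,0,0],
  [1,0,0,0.04,0,0,0],
  [1,0,0,0.05,0,0,0],
  [1,0,0,0.05,0,0,0],
  [1,0,0,0.03,0,0,0],
  [1,0,0,0,0,0,0],
])

```text
time_s: 30.45
tcp_pos: [0.609, 0.1631, 0.2089]
eef_rot: [180.0, 0.3, -154.3]
contact_force: [-0.5, -0.2, -0.2]
gripper_width: 0.0879
gripper_force: 0.0
```

>>> move_arm([
  [1,-0.01,-0.05,0.02,0,0,0],
  [1,-0.02,-0.05,0.02,0,0,0],
  [1,-0.02,-0.05,0,0,0,0],
  [1,-0.02,-0.05,0,0,0,0],
  [1,-0.02,-0.05,0,0,0,0],
  [1,-0.02,-0.05,0,0,0,0],
  [1,-0.02,-0.05,0,0,0,0],
  [1,-0.02,-0.05,0,0,0,0],
  [1,-0.02,-0.05,0,0,0,0],
  [1,-0.02,-0.05,0,0,0,0],
  [1,-0.02,-0.05,0,0,0,0],
  [1,-0.02,-0.05,0,0,0,0],
  [1,0,-0.05,0,0,0,0],
  [1,0,-0.05,0,0,0,0],
  [1,0,0,0,0,0,0],
  [1,0,0,0,0,0,0],
])

```text
time_s: 32.45
tcp_pos: [0.3772, -0.5371, 0.2442]
eef_rot: [179.9, -0.0, -154.4]
contact_force: [0.5, 0.4, -0.5]
gripper_width: 0.088
gripper_force: 0.0
```

```bash
python3 - <<'E'
from h import *
t,P=cap("top"); save("t7",t,1.25)
for n,c,R,lo in(("trayL",(.607,.161),.1,.019),("traySmall",(.491,-.36),.08,.019),("cork",(.609,-.162),.06,.019),("saucer",(.4874,.343),.05,.035),("loupe",(.6542,.004),.04,.035),("refl",(.4275,-.178),.06,.012)):
    try: stack(P,t,((n,lo,.07),),R,c)
    except Exception as e: print(n,e)
stack(P,t,(("trayLbed",.004,.07),),.1,(.607,.161))
E
```

```text
trayL [609.1 161.4] [ 65.6 120.9] 25.4 n 764 z 0.025
traySmall [ 492.9 -360.6] [53.6 87.7] 7.9 n 486 z 0.0258
cork [ 610.7 -163.3] [46.5 47.2] 20.6 n 222 z 0.0253
saucer attempt to get argmax of an empty sequence
loupe [653.5   4.1] [37.2 38.6] 180.0 n 141 z 0.043
refl [ 427.  -178.3] [79.3 79.4] 177.4 n 397 z 0.0251
trayLbed [605.6 161.3] [ 90.7 155.5] 25.5 n 1345 z 0.0224
```

View pics/t7.png

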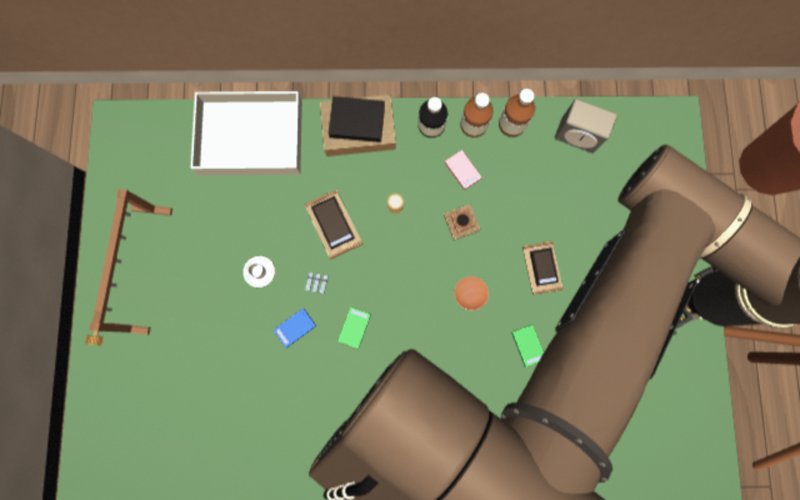

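All four pieces are centred on their places: large holder (333,223), small holder (543,267), board (462,221) and cup (258,271). The reflector (471,293) and loupe (395,202) haven't moved, and the arm is clear, so I'm handing in.

```bash
python3 -c "
from plant import workorder
print(workorder.close_job())"
```

```text
the job is handed in; nothing more can be done
None
```

I handed in the job at about 33 s: the cup, lens board and both holders are each on their own place, measured within about 4 mm of centre, and the reflector and loupe did not move; the hand-in returned no verdict.

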